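# Turn the ink row round

## Robot

A 7-joint arm with a two-finger parallel gripper is mounted at the origin on a cart in front of the work surface, level with it; the furniture and walls round the work are solid. World frame = base frame: x ahead of the robot, y to its left, z up, the work surface at z = 0. Lengths are in mm, angles in rad, forces in N, time in s.
With the tool pointing down it reaches from about 400 to 850 mm from the base axis. Payload 4.5 kg.
Tool frame: the origin (TCP) lies midway between the tips of the shut fingers; the grasp point (between the pads) lies 19 mm behind it; z points along the fingers, y is the direction in which the jaws open and shut (so a half turn about z gives the same grasp; the last joint's range is limited). The gripper opens to 85 mm and grips with 20 to 120 N. Pads are 22 mm wide; open, the fingers measure 114 mm over their backs; the gripper's body (76 mm by 85 mm) begins 54 mm behind the grasp point. The pads swing forward as they close: fully open they stand 13 mm farther back than shut.
Start: joints at [1.278, 0.689, -0.195, 1.565, 0.157, 0.902, -0.215], TCP at [200.663, -591.936, 231.317] pointing down, gripper open.
Joint ranges: [-3.01, 3.01], [-0.46, 2.08], [-1.47, 1.51], [0.13, 2.56], [-1, 4.14], [0.04, 2.09], [-2.66, 2.66]. Speed limits (rad/s): [2.57, 2.57, 3.14, 3.14, 3.14, 3.14, 3.14].

## Interface

Orientations are given as a unit quaternion [w, x, y, z].
In Python, from rig import status, imaging, workorder gives the robot as it stands.
- The arm moves only by the tool move_arm, never from a script. Its argument "series" is a list that holds one entry, the list of rows, each a list of 7 numbers: the shift along the tool's x, y, z in units of 25 mm (1.0 is 25 mm), then the turn, a rotation vector about the tool's x, y, z in units of 5 degrees (1.0 is 5 degrees), then the gripper's target within -1 to 1 (fully open at 1, half-way at 0, shut at -1). In form: [[[x, y, z, rx, ry, rz, gripper], ...]]. A call has 1 to 20 rows; each row is the pose to reach, as a shift and turn from the pose commanded when the call began, along the tool's axes at that moment; what a row does not reach only later rows make up. A row lasts 1/12 s, in which the tool goes at most 41.7 mm and 7.16 degrees, less where a joint would pass 70% of its speed; a pose out of reach is approached as far as the arm can. A call with a gripper value outside its range is refused whole. The fingers move at their own pace and stop on an object; "grip_force" is the grip in N (left out, the last holds). Time passes only in rows, so rows that repeat a pose let the fingers close. It gives the time, the measured TCP pose, the force and the opening at its end, in the units of the state.
- status.observe(): the state, without advancing time (a new reading comes with each control period).
- imaging.snapshot(name): name is "side" or "top" or "wrist"; returns a dict with "pixels" (420x560x3 uint8, red, green, blue), "z_map" (420x560 float32, mm along the optical axis (not along the pixel's ray), 0 where there is no reading), "vfov" (degrees; the focal length in pixels is half the picture's height over the tangent of half this angle, whatever the lens; pixels are square), "cx", "cy" (the principal point, pixels), "dist_coeffs" ([k1, k2, p1, p2, k3] as OpenCV has them; the pictures are not rectified), "camera_from_world" (4x4, takes a point from world to camera coordinates). Camera axes: x right, y up, looking along -z (the intrinsics and any distortion apply to the point x, -y, -z); pixel columns grow to the right and rows downward; lengths in mm; the calibration is good to about 2 mm. A picture is of the moment at which its call begins.
- workorder.sign_off(): hands the job in, once; it reports no verdict.
The state is a dict: "t": time; "joint_positions": joint angles; "joint_vel": joint speeds; "effort": joint torques, N m; "position": TCP position; "orientation": TCP orientation; "wrist_force": force on the tool from outside, world axes, zero at the start; "moment": the same for the moment, N m; "finger_gap": finger opening in mm.
Only numpy, scipy, OpenCV 4.12 (cv2) and the standard library are available. Lean on these libraries where they do the work, as an engineer would, in place of code of your own. Each camera call takes 0.05 s, during which the arm holds its last target. There are 200 camera calls.

## Task

Move the three ink bottles and the glue stick from the full rack into the empty rack beside it, in reverse order: the one that now stands farthest left goes into the pocket farthest right, the next one beside it, and so on until the one that was farthest right stands farthest left. Stand each one upright on the floor of its pocket without tipping any of them over, and leave the small things lying round the racks where they are.

Things in the scene. Friction and masses are not known exactly. Their poses are not given: they have to be found in the camera images.
- rack_a: The full rack: fixed wooden block 74 x 290 x 24 mm, its y axis along the row (robot's left), x across it (ahead), turned up to 0.2 rad; origin at the centre of its underside, z up. Four 56 mm square pockets at x = 0, y = -105, -35, 35, 105 mm; floors 7 mm, rim 24 mm above the origin. One thing stands in each pocket. Both racks stand on a riser, a wooden bench 200 x 650 mm, 40 mm high.
- rack_b: The empty rack, of the same make: fixed wooden block 74 x 290 x 24 mm, its y axis along the row (robot's left), x across it (ahead), turned up to 0.2 rad; origin at the centre of its underside, z up. Four 56 mm square pockets at x = 0, y = -105, -35, 35, 105 mm; floors 7 mm, rim 24 mm above the origin. Stands end to end with the full rack, to its left or right.
- ink_bottle_a: Tallest squeeze bottle of ink, black with a red nozzle, 128 mm tall, 48 mm across to the eye; the solid part that fingers meet is a square core 36 x 36 x 103 mm, its sides along its x and y axes (within 0.1 rad of the rack's at the start), 0.14 kg. Origin at the centre of its underside, z up. 
- ink_bottle_b: Middle squeeze bottle of ink, white with a black nozzle, 110 mm tall, 42 mm across to the eye; solid core 32 x 32 x 88 mm, sides along its x and y axes (within 0.1 rad of the rack's at the start), 0.14 kg. Origin at the centre of its underside, z up. 
- ink_bottle_c: Short squeeze bottle of ink, red with a white nozzle, 86 mm tall, 38 mm across to the eye; solid core 28 x 28 x 68 mm, sides along its x and y axes (within 0.1 rad of the rack's at the start), 0.14 kg. Origin at the centre of its underside, z up. 
- glue_stick: Standing glue stick, white barrel with a blue cap, round, 25 mm across and 88 mm tall, 0.03 kg. Origin at the centre of its underside, z up. 
- eraser: Eraser in a green sleeve, 19 x 43 x 12 mm. Loose on the riser before or behind the racks; to be left where it lies. Origin at the centre of its underside, long side along y.
- ink_stick_b: Black ink stick, 22 x 85 x 10 mm. Loose on the riser before or behind the racks; to be left where it lies. Origin at the centre of its underside, long side along y.
- seal_b: Stone seal lying on its side, 16 x 49 x 16 mm. Loose on the riser before or behind the racks; to be left where it lies. Origin at the centre of its underside, long side along y.
- brush_rest: White porcelain brush rest with three peaks, 20 x 64 x 19 mm. Loose on the riser before or behind the racks; to be left where it lies. Origin at the centre of its underside, long side along y.
Mind the look-alikes: they are no part of the job. Leave any green or yellow look-alike of the ink_bottle_b alone.

How it is judged:
By the outcome, as a careful person would: the job done as asked, in the order asked, and still so for the second after the job is handed in, with the robot touching nothing.
It also fails if it takes over 112 s, if anything falls off the work surface, if the arm or the gripper's body presses on something with over 40 N, if the wrist force passes 120 N, or if a joint passes its speed limit or range.

## Working session

There is one attempt and no reset: what is moved stays moved. The work goes in short steps, Python scripts to look and compute and a tool call to move; the robot and the scene stay as the last step left them, time stands still between calls to the robot, and variables do not carry over. Pictures are saved under pics/ and viewed, about 12 in all and at most 16, crops included, and the job is handed in when it is done.

Besides the shell and the picture viewer there is one more tool, called after "Call:" as name(argument=value, ...) on one line, values as JSON. move_arm: Moves the arm, as the interface text tells. Its arguments: {"type":"object","properties":{"series":{"type":"array"},"grip_force":{"type":"number"}},"required":["series"]}

```bash
mkdir -p pics; cat > h.py <<'E'
import numpy as np, cv2
from rig import status, imaging
from scipy.spatial.transform import Rotation as R
def snap(n):
    s=imaging.snapshot(n); s['f']=s['pixels'].shape[0]/2/np.tan(np.radians(s['vfov'])/2); return s
def K(s): return np.array([[s['f'],0,s['cx']],[0,s['f'],s['cy']],[0,0,1.]])
def rays(s,uv):
    p=cv2.undistortPoints(np.array(uv,float).reshape(-1,1,2),K(s),np.array(s['dist_coeffs'],float))[:,0]
    return np.c_[p[:,0],-p[:,1],-np.ones(len(p))]
def world(s,uv,z=None):
    """pixels->world: with plane height z, or with depth map if z None"""
    d=rays(s,uv); M=np.linalg.inv(s['camera_from_world']); uv=np.array(uv).reshape(-1,2)
    if z is None:
        k=s['z_map'][np.round(uv[:,1]).astype(int),np.round(uv[:,0]).astype(int)]
    else:
        dw=d@M[:3,:3].T; k=(z-M[2,3])/dw[:,2]
    return (d*np.array(k)[:,None])@M[:3,:3].T+M[:3,3]
def project(s,P):
    P=np.c_[np.array(P,float).reshape(-1,3),np.ones(len(np.array(P).reshape(-1,3)))]@s['camera_from_world'].T
    q=P[:,:3]*[1,-1,-1]
    return cv2.projectPoints(q,np.zeros(3),np.zeros(3),K(s),np.array(s['dist_coeffs'],float))[0][:,0]
def save(s,name,scale=1,box=None):
    im=s['pixels'][...,::-1]
    if box: im=im[box[1]:box[3],box[0]:box[2]]
    cv2.imwrite('pics/'+name,cv2.resize(im,None,fx=scale,fy=scale))
def cloud(s):
    v,u=np.mgrid[0:420,0:560]; return world(s,np.c_[u.ravel(),v.ravel()]).reshape(420,560,3)
E
python3 - <<'E'
from h import *
st=status.observe(); print({k:np.round(v,3) for k,v in st.items()})
for n in('top','side'):
    s=snap(n); save(s,n+'0.png',1.4); np.savez(n+'0.npz',**s); M=np.linalg.inv(s['camera_from_world']); print(n,M[:3,3],-M[:3,2],s['f'],s['dist_coeffs'])
E
```

```text
{'t': np.float64(0.0), 'joint_positions': array([ 1.278,  0.69 , -0.195,  1.566,  0.157,  0.902, -0.215]), 'joint_vel': array([ 0.001,  0.   ,  0.002,  0.   , -0.001, -0.001, -0.   ]), 'effort': array([ 0.0000e+00, -5.3961e+01, -1.2660e+00, -1.5854e+01,  9.0000e-03,
        9.0000e-03, -0.0000e+00]), 'position': array([ 200.381, -591.301,  230.497]), 'orientation': array([-0.001,  0.987,  0.163, -0.   ]), 'wrist_force': array([0.374, 0.592, 0.314]), 'moment': array([-0.031, -0.049, -0.037]), 'finger_gap': np.float64(85.576)}
top [ 349.18242418  -38.52718075 1103.66201318] [ 0.21638254  0.0114637  -0.97624135] 499.61568766379384 [0.02998519 0.         0.         0.         0.        ]
side [ 576.10018513 -889.24381776  696.77927496] [ 0.00901538  0.81352183 -0.58146449] 440.86679650179514 [-0.09901397  0.          0.          0.          0.        ]
```

View pics/top0.png

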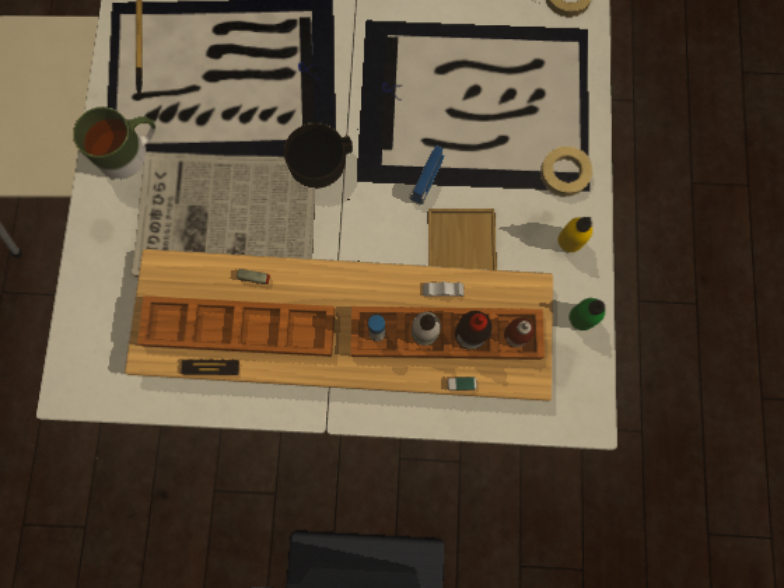

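View pics/side0.png

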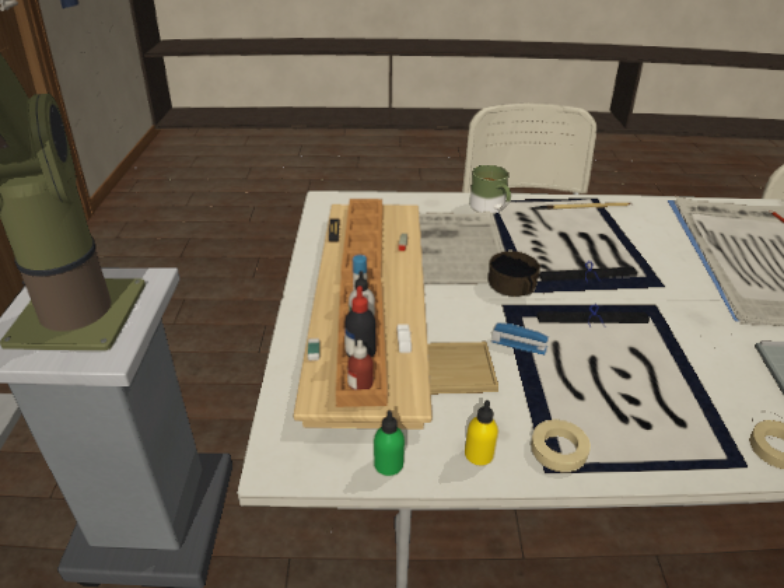

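Top view (picture px): the full rack is on the right. From left to right it holds the glue stick (376,327), white (427,327), black (473,328) and red (520,330). The empty rack is on the left, with pockets at about (167,325), (214,325), (261,326) and (308,328). The look-alikes are the green bottle (588,313) and the yellow one (575,235), both off the bench. The white, black and red bottles standing in the rack are the ones I want.

```bash
python3 - <<'E'
from h import *
L={n:dict(np.load(n+'0.npz')) for n in('top','side')}
C={n:cloud(s) for n,s in L.items()}
s,c=L['top'],C['top']; hsv=cv2.cvtColor(s['pixels'],cv2.COLOR_RGB2HSV)
# rack top faces: depth height near 64
z=c[...,2]; box=np.zeros(z.shape,bool); box[205:262,92:395]=1
print('z hist',np.histogram(z[box],bins=np.arange(30,190,6)))
m=(box&(abs(z-64)<5)).astype(np.uint8)
n,lab,stt,_=cv2.connectedComponentsWithStats(m)
for i in range(1,n):
    if stt[i,4]>300:
        v,u=np.where(lab==i); P=world(s,np.c_[u,v],64.)
        r=cv2.minAreaRect(P[:,:2].astype(np.float32)); print('rack',stt[i],r, P[:,2].mean(), np.median(z[lab==i]))
# bottles: points above 80
for n,s in L.items():
    c=C[n]; z=c[...,2]
    m=((z>85)&(z<185)&(c[...,0]>350)&(c[...,0]<620)&(c[...,1]<80)&(c[...,1]>-380)).astype(np.uint8)
    k,lab,stt,_=cv2.connectedComponentsWithStats(m)
    for i in range(1,k):
        if stt[i,4]>20:
            P=c[lab==i]; t=P[P[:,2]>P[:,2].max()-10]
            print(n,stt[i],'zmax',P[:,2].max().round(1),'top',t.mean(0).round(1),'rng',P.min(0).round(0),P.max(0).round(0))
save(L['top'],'rack0.png',2.5,(85,190,400,290))
E
```

```text
z hist (array([ 114, 5396, 3769, 1885,  447, 3357,  743,   33,   46,   41,   83,
        126,   88,  118,  203,  136,  108,  173,   54,   16,   75,   32,
          7,    9,    8,    0]), array([ 30,  36,  42,  48,  54,  60,  66,  72,  78,  84,  90,  96, 102,
       108, 114, 120, 126, 132, 138, 144, 150, 156, 162, 168, 174, 180,
       186]))
rack [  98  211  141   43 2089] ((532.4044189453125, 200.23854064941406), (291.42645263671875, 75.03380584716797), 89.83695983886719) 64.0 64.06171022825652
rack [ 250  219  139   37 2019] ((538.641357421875, -118.02510070800781), (75.21418762207031, 289.5805358886719), 2.2110610008239746) 64.0 63.97379278246353
top [421 214  12  10  87] zmax 112.6 top [ 583.4 -335.   108.2] rng [ 574. -349.   85.] [ 594. -326.  113.]
top [294 223  21  21 351] zmax 159.1 top [538.2 -84.8 155.7] rng [ 518. -105.   86.] [558. -64. 159.]
top [326 222  25  25 492] zmax 177.4 top [ 538.9 -154.1  173.9] rng [ 515. -176.   86.] [ 561. -131.  177.]
top [263 225  12  16 158] zmax 139.2 top [533.  -12.7 135.2] rng [521. -24.  86.] [544.  -2. 139.]
top [363 227  18  19 270] zmax 134.9 top [ 541.2 -223.3  131.6] rng [ 522. -241.   85.] [ 560. -206.  135.]
side [ 246  182   22   86 1297] zmax 177.7 top [ 539.  -154.9  172.2] rng [ 516. -244.   85.] [562.  -3. 178.]
side [272 293  12  15 113] zmax 111.6 top [ 583.8 -338.   107.3] rng [ 574. -348.   85.] [ 594. -329.  112.]
```

View pics/rack0.png

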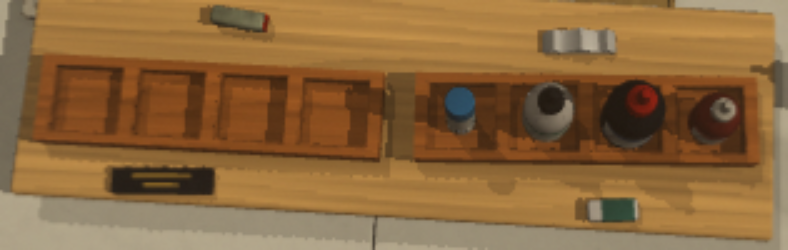

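Measured racks: A has its centre at (538.6, -118.0) and is turned +2.2°. B has its centre at (532.4, 200.2) and is turned about -0.2°. Both come out at about 75x290 with the rim at z=64, as specified. Glue stick and bottle tops are at z 136, 158, 177 and 134, which fits their given heights (+47). I'll go above the glue stick first.

```bash
cat >> h.py <<'E'
def delta(p,th=None,st=None):
    """units from present pose to world TCP p, tool down, tool-x azimuth th deg"""
    st=st or status.observe(); q=st['orientation']; R0=R.from_quat([q[1],q[2],q[3],q[0]])
    d=R0.inv().apply(np.array(p)-st['position'])/25
    r=np.zeros(3)
    if th is not None:
        t=np.radians(th); X=[np.cos(t),np.sin(t),0]; Z=[0,0,-1]; Y=np.cross(Z,X)
        r=np.degrees((R0.inv()*R.from_matrix(np.c_[X,Y,Z])).as_rotvec())/5
    return d.round(2),r.round(2)
E
python3 -c "
from h import *
print(delta([534,-13,240],92.2))"
```

```text
(array([ 20.07, -17.63,  -0.35]), array([-2.000e-02, -1.000e-02, -1.469e+01]))
```

Call:
move_arm(series=[[[0.4,-0.35,0,0,0,-0.3,1],[1.2,-1.05,0,0,0,-0.9,1],[2.4,-2.1,0,0,0,-1.8,1],[3.6,-3.2,0,0,0,-2.65,1],[4.8,-4.2,-0.1,0,0,-3.5,1],[6,-5.3,-0.1,0,0,-4.4,1],[7.2,-6.35,-0.1,0,0,-5.3,1],[8.4,-7.4,-0.1,0,0,-6.2,1],[9.6,-8.5,-0.2,0,0,-7.05,1],[10.8,-9.5,-0.2,0,0,-7.9,1],[12,-10.6,-0.2,0,0,-8.8,1],[13.2,-11.6,-0.2,0,0,-9.7,1],[14.4,-12.7,-0.25,0,0,-10.6,1],[15.6,-13.7,-0.3,0,0,-11.4,1],[16.8,-14.8,-0.3,0,0,-12.3,1],[18,-15.8,-0.35,0,0,-13.2,1],[19,-16.7,-0.35,0,0,-13.9,1],[19.7,-17.3,-0.35,0,0,-14.4,1],[20.07,-17.63,-0.35,0,0,-14.69,1],[20.07,-17.63,-0.35,0,0,-14.69,1]]])

```text
t: 1.77
position: [535.3, -10.3, 239.9]
orientation: [-0.0, 0.692, 0.722, 0.001]
wrist_force: [0.3, -0.4, 0.4]
finger_gap: 85.6
```

```bash
python3 - <<'E'
from h import *
st=status.observe(); print(st['t'],st['position'],st['joint_positions'].round(2) if hasattr(st['joint_positions'],'round') else st['joint_positions'])
print(delta([534,-13,90],92.2,st))
s=snap('wrist'); save(s,'w1.png',1); print(project(s,[[534,-13,135],[534,-13,71]]))
c=cloud(s);z=c[...,2]
for lo in (75,125):
    m=(z>lo)&(z<185)&(abs(c[...,1]+13)<30)&(abs(c[...,0]-534)<35); P=c[m]
    print(lo,len(P),P.min(0) if len(P) else '',P.max(0) if len(P) else '')
E
```

```text
1.7667 [535.30431689 -10.31290966 239.9208448 ] [ 0.25  0.6  -0.52  1.82  0.39  0.83 -0.41]
(array([-0.12, -0.06,  6.  ]), array([ 0.01, -0.02,  0.05]))
[[275.0827902  215.39908242]
 [275.84269473 195.66609252]]
75 1083 [523.38175893 -22.58695272  75.04860384] [547.60421205   1.82565287 135.90868758]
125 772 [523.39148001 -22.58695272 125.09519589] [547.14319605   1.42802795 135.90868758]
```

View pics/w1.png

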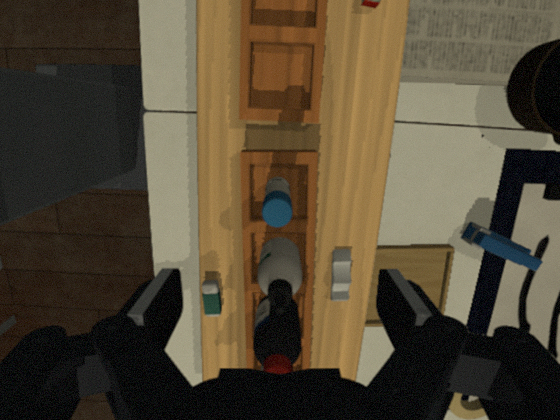

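The wrist view shows the glue stick, blue cap at (277,208), centred on the jaws' line. Its cloud centre is (535.3, -10.6). Now I'll descend and grip.

Call:
move_arm(series=[[[0.05,0,0.4,0,0,0,1],[0.05,0,1.2,0,0,0,1],[0.05,0,2.2,0,0,0,1],[0.05,0,3.2,0,0,0,1],[0.05,0,4.2,0,0,0,1],[0.05,0,5.0,0,0,0,1],[0.05,0,5.6,0,0,0,1],[0.05,0,6,0,0,0,1],[0.05,0,6,0,0,0,0],[0.05,0,6,0,0,0,-0.3],[0.05,0,6,0,0,0,-0.6],[0.05,0,6,0,0,0,-1],[0.05,0,6,0,0,0,-1],[0.05,0,6,0,0,0,-1],[0.05,0,6,0,0,0,-1],[0.05,0,6,0,0,0,-1],[0.05,0,6,0,0,0,-1],[0.05,0,6,0,0,0,-1]]], grip_force=30)

```text
t: 3.32
position: [534.8, -12.3, 90.7]
orientation: [0.001, 0.694, 0.72, 0.0]
wrist_force: [-0.4, -0.0, 5.3]
finger_gap: 24.2
```

```bash
python3 -c "
from h import *
st=status.observe();print(st['t'],st['position'],st['finger_gap'],st['wrist_force'])
print(delta([534.5,-11,250],90,st)); print(delta([532.2,97,250],90,st))"
```

```text
3.3167 [534.76962813 -12.27559866  90.73419923] 24.228947490334196 [-0.3771248  -0.04262921  5.25692058]
(array([ 0.05, -0.  , -6.37]), array([0.01, 0.  , 0.43]))
(array([ 4.37,  0.07, -6.37]), array([0.01, 0.  , 0.43]))
```

Gap is 24.2 mm, so it's gripped. I'll lift it and place it in B's rightmost pocket, which has nothing in the way.

Call:
move_arm(series=[[[0,0,-0.3,0,0,0,-1],[0,0,-1,0,0,0,-1],[0,0,-1.8,0,0,0,-1],[0.2,0,-2.4,0,0,0.05,-1],[0.7,0,-2.6,0,0,0.1,-1],[1.4,0,-2.6,0,0,0.2,-1],[2.1,0,-2.6,0,0,0.3,-1],[2.8,0,-2.6,0,0,0.4,-1],[3.5,0.05,-2.6,0,0,0.43,-1],[4,0.07,-2.6,0,0,0.43,-1],[4.25,0.07,-2.6,0,0,0.43,-1],[4.25,0.07,-2.6,0,0,0.43,-1],[4.25,0.07,-2.2,0,0,0.43,-1],[4.25,0.07,-1.6,0,0,0.43,-1],[4.25,0.07,-1,0,0,0.43,-1],[4.25,0.07,-0.5,0,0,0.43,-1],[4.25,0.07,-0.2,0,0,0.43,-1],[4.25,0.07,-0.05,0,0,0.43,-1],[4.25,0.07,0,0,0,0.43,-1],[4.25,0.07,0,0,0,0.43,-1]]])

```text
t: 4.98
position: [531.1, 92.3, 90.7]
orientation: [0.0, 0.707, 0.707, -0.001]
wrist_force: [-3.3, -1.5, 9.8]
finger_gap: 24.1
```

```bash
python3 -c "
from h import *
st=status.observe();print(st['t'],st['position'],st['finger_gap'],st['wrist_force'])
s=snap('side'); save(s,'s2.png',3,(180,130,340,300))"
```

```text
4.9833 [531.08744081  92.31412638  90.69119173] 24.144901644547264 [-3.27645187 -1.49387117  9.77902149]
```

View pics/s2.png

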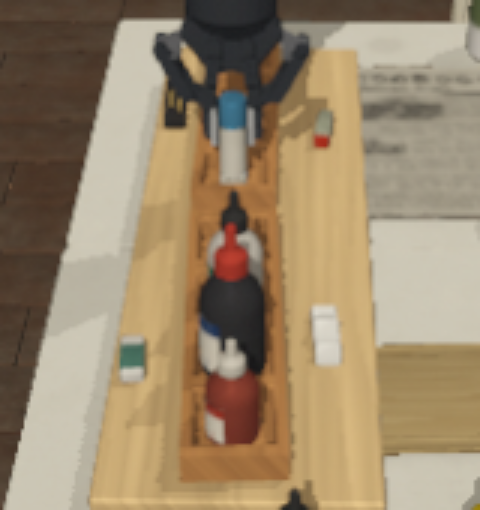

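The crop shows the glue stick held upright in the near pocket of the empty rack, at about crop (233,140), with the bottles undisturbed. 10 N at the same height as the pickup means it is on the floor. Releasing it and rising.

Call:
move_arm(series=[[[0,0,0,0,0,0,-0.4],[0,0,0,0,0,0,-0.3],[0,0,0,0,0,0,0],[0,0,0,0,0,0,0.5],[0,0,0,0,0,0,1],[0,0,0,0,0,0,1],[0,0,-0.4,0,0,0,1],[0,0,-1.2,0,0,0,1],[0,0,-2.4,0,0,0,1],[0,0,-3.6,0,0,0,1],[0,0,-4.8,0,0,0,1],[0,0,-5.6,0,0,0,1],[0,0,-6,0,0,0,1],[0,0,-6,0,0,0,1]]])

```text
t: 6.2
position: [533.3, 94.5, 242.6]
orientation: [0.001, 0.707, 0.707, 0.002]
wrist_force: [0.1, 0.4, 0.9]
finger_gap: 85.6
```

```bash
cat > clus.py <<'E'
from h import *
import sys
st=status.observe();print(round(st['t'],2),np.round(st['position'],1),np.round(st['finger_gap'],1))
def clusters(n,ylim=(-300,350)):
    s=snap(n);c=cloud(s);z=c[...,2]
    m=((z>80)&(z<190)&(abs(c[...,0]-535)<45)&(c[...,1]>ylim[0])&(c[...,1]<ylim[1])).astype(np.uint8)
    k,lab,t,_=cv2.connectedComponentsWithStats(m)
    for i in range(1,k):
        if t[i,4]>40:
            P=c[lab==i]; a,b=np.percentile(P,[1,99],axis=0); print(n,t[i,4],'ctr',((a+b)/2)[:2].round(1),'size',(b-a)[:2].round(1),'zmax',b[2].round(1),'px',P.shape and (t[i,:2]))
    return s
E
python3 - <<'E'
from clus import *
s=clusters('top'); clusters('wrist')
print(delta([538,-84.5,240],92.2))
E
```

```text
6.2 [533.3  94.5 242.6] 85.6
top 362 ctr [537.5 -84.6] size [38.4 39.6] zmax 158.2 px [294 223]
top 504 ctr [ 538.  -153.1] size [44.2 44.7] zmax 175.3 px [326 222]
top 282 ctr [ 541.2 -223.2] size [35.9 34.6] zmax 131.3 px [362 227]
wrist 1048 ctr [532.8  94.7] size [22.6 22.9] zmax 135.6 px [263 183]
wrist 1210 ctr [540.1 -71.2] size [39.  17.9] zmax 119.8 px [266 337]
(array([-7.13,  0.26, -0.01]), array([-0.01,  0.01, -0.44]))
```

The glue stick stands upright at (532.8, 94.7) with its top at 135.6. Next is the white bottle.

Call:
move_arm(series=[[[-0.4,0,0,0,0,0,1],[-1.4,0.05,0,0,0,-0.1,1],[-2.8,0.1,0,0,0,-0.2,1],[-4.2,0.15,0,0,0,-0.3,1],[-5.6,0.2,0,0,0,-0.4,1],[-6.6,0.22,0,0,0,-0.44,1],[-7.13,0.22,0,0,0,-0.44,1],[-7.13,0.22,0,0,0,-0.44,1],[-7.13,0.22,0.5,0,0,-0.44,1],[-7.13,0.22,1.7,0,0,-0.44,1],[-7.13,0.22,3,0,0,-0.44,1],[-7.13,0.22,4.3,0,0,-0.44,1],[-7.13,0.22,5.3,0,0,-0.44,1],[-7.13,0.22,5.8,0,0,-0.44,1],[-7.13,0.22,5.8,0,0,-0.44,1],[-7.13,0.22,5.8,0,0,-0.44,0.4],[-7.13,0.22,5.8,0,0,-0.44,0],[-7.13,0.22,5.8,0,0,-0.44,-0.4],[-7.13,0.22,5.8,0,0,-0.44,-0.7],[-7.13,0.22,5.8,0,0,-0.44,-0.7]]], grip_force=40)

```text
t: 7.97
position: [538.4, -84.2, 96.2]
orientation: [0.001, 0.693, 0.721, 0.001]
wrist_force: [0.6, -0.1, 4.0]
finger_gap: 31.3
```

```bash
python3 -c "
from h import *
st=status.observe();print(st['t'],st['position'],st['finger_gap'],st['wrist_force'])
print(delta([532.6,165.2,st['position'][2]],90,st))"
```

```text
7.9667 [538.36759143 -84.17591515  96.17034703] 31.303338928798162 [ 0.5722003  -0.09101545  3.96928582]
(array([ 9.98,  0.16, -0.  ]), array([0.02, 0.  , 0.44]))
```

Call:
move_arm(series=[[[0,0,-0.2,0,0,0,-1],[0,0,-0.8,0,0,0,-1],[0,0,-1.7,0,0,0,-1],[0,0,-2.7,0,0,0,-1],[0,0,-3.7,0,0,0,-1],[0,0,-4.4,0,0,0,-1],[0,0,-4.8,0,0,0,-1],[0.3,0,-4.8,0,0,0,-1],[1,0,-4.8,0,0,0.1,-1],[2,0.05,-4.8,0,0,0.2,-1],[3,0.05,-4.8,0,0,0.3,-1],[4,0.1,-4.8,0,0,0.44,-1],[5,0.1,-4.8,0,0,0.44,-1],[6,0.16,-4.8,0,0,0.44,-1],[7,0.16,-4.8,0,0,0.44,-1],[8,0.16,-4.8,0,0,0.44,-1],[9,0.16,-4.8,0,0,0.44,-1],[9.7,0.16,-4.8,0,0,0.44,-1],[9.98,0.16,-4.8,0,0,0.44,-1],[9.98,0.16,-4.8,0,0,0.44,-1]]])

```text
t: 9.63
position: [530.7, 167.7, 214.1]
orientation: [-0.001, 0.706, 0.709, -0.0]
wrist_force: [-0.1, -0.1, -1.0]
finger_gap: 31.6
```

```bash
python3 -c "
from h import *
st=status.observe();print(st['t'],st['position'],st['finger_gap'],st['wrist_force'])
print(delta([532.6,165.2,96.2],90,st))"
```

```text
9.6333 [530.68705871 167.68315557 214.10244485] 31.63085443093177 [-0.11361896 -0.07730573 -1.00243287]
(array([-0.1 ,  0.08,  4.72]), array([-0.02, -0.01,  0.05]))
```

Call:
move_arm(series=[[[0,0.04,0.4,0,0,0,-1],[-0.05,0.04,1.3,0,0,0,-1],[-0.05,0.04,2.3,0,0,0,-1],[-0.05,0.04,3.2,0,0,0,-1],[-0.05,0.04,3.9,0,0,0,-1],[-0.05,0.04,4.4,0,0,0,-1],[-0.05,0.04,4.65,0,0,0,-1],[-0.05,0.04,4.77,0,0,0,-1],[-0.05,0.04,4.77,0,0,0,-1]]])

```text
t: 10.38
position: [532.7, 161.6, 95.9]
orientation: [0.001, 0.708, 0.707, -0.001]
wrist_force: [1.1, -0.2, -1.8]
finger_gap: 31.2
```

```bash
python3 -c "
from h import *
st=status.observe();print(st['t'],st['position'],st['finger_gap'],st['wrist_force'])"
```

```text
10.3833 [532.69414044 161.63804612  95.86138956] 31.22456751213736 [ 1.05240181 -0.24460663 -1.77563912]
```

Call:
move_arm(series=[[[0.04,0,0.03,0,0,0,-1],[0.04,0,0.06,0,0,0,-1],[0.04,0,0.06,0,0,0,-1]]])

```text
t: 10.63
position: [532.9, 161.9, 95.8]
orientation: [0.001, 0.708, 0.706, -0.001]
wrist_force: [-4.3, -3.3, 15.7]
finger_gap: 31.0
```

Floor contact at the expected height. Releasing.

Call:
move_arm(series=[[[0,0,0,0,0,0,-0.2],[0,0,0,0,0,0,-0.1],[0,0,0,0,0,0,0.3],[0,0,0,0,0,0,1],[0,0,0,0,0,0,1],[0,0,-0.4,0,0,0,1],[0,0,-1.3,0,0,0,1],[0,0,-2.5,0,0,0,1],[0,0,-3.7,0,0,0,1],[0,0,-4.9,0,0,0,1],[0,0,-5.9,0,0,0,1],[0,0,-6.3,0,0,0,1],[0,0,-6.3,0,0,0,1]]])

```text
t: 11.72
position: [534.3, 165.9, 254.7]
orientation: [0.001, 0.707, 0.707, 0.003]
wrist_force: [-0.6, -0.5, 0.3]
finger_gap: 85.6
```

```bash
python3 - <<'E'
from clus import *
clusters('top'); clusters('wrist')
print(delta([538.9,-153.5,108],92.2))
E
```

```text
11.72 [534.3 165.9 254.7] 85.6
top 177 ctr [530.8  91.2] size [23.1 22.5] zmax 139.6 px [210 223]
top 501 ctr [ 538.1 -153.2] size [44.5 44.6] zmax 174.4 px [326 222]
top 285 ctr [ 541.3 -223.1] size [35.6 34.7] zmax 133.1 px [362 227]
wrist 1780 ctr [534.6 166.2] size [38.4 34.8] zmax 156.0 px [256 173]
wrist 1096 ctr [532.8  94.8] size [22.8 22.6] zmax 135.5 px [263 249]
(array([-12.72,   0.26,   5.74]), array([-0.01,  0.01, -0.44]))
```

White stands at (534.6, 166.2) with its top at 156. Next is the black bottle.

Call:
move_arm(series=[[[-0.4,0,0,0,0,0,1],[-1.4,0,0,0,0,-0.1,1],[-2.8,0.05,0,0,0,-0.2,1],[-4.2,0.1,0,0,0,-0.3,1],[-5.6,0.15,0,0,0,-0.4,1],[-7,0.2,0,0,0,-0.44,1],[-8.4,0.22,0,0,0,-0.44,1],[-9.8,0.22,0,0,0,-0.44,1],[-11.2,0.22,0,0,0,-0.44,1],[-12.2,0.22,0,0,0,-0.44,1],[-12.72,0.22,0,0,0,-0.44,1],[-12.72,0.22,0,0,0,-0.44,1],[-12.72,0.22,0,0,0,-0.44,1]]])

```text
t: 12.9
position: [537.9, -152.3, 250.8]
orientation: [-0.001, 0.693, 0.721, -0.0]
wrist_force: [0.3, 1.3, 0.3]
finger_gap: 85.5
```

Call:
move_arm(series=[[[0,0,0.5,0,0,0,1],[0,0,1.5,0,0,0,1],[0,0,2.7,0,0,0,1],[0,0,3.9,0,0,0,1],[0,0,5,0,0,0,1],[0,0,5.6,0,0,0,1],[0,0,5.75,0,0,0,1],[0,0,5.75,0,0,0,0.4],[0,0,5.75,0,0,0,0],[0,0,5.75,0,0,0,-0.3],[0,0,5.75,0,0,0,-0.7],[0,0,5.75,0,0,0,-0.7],[0,0,5.75,0,0,0,-0.7]]])

```text
t: 13.98
position: [539.6, -152.9, 109.5]
orientation: [0.001, 0.693, 0.721, 0.001]
wrist_force: [0.4, 0.4, 6.0]
finger_gap: 35.7
```

```bash
python3 -c "
from h import *
st=status.observe();print(st['t'],st['position'],st['finger_gap'],st['wrist_force'])
print(delta([532.8,235.2,st['position'][2]],90,st))"
```

```text
13.9833 [ 539.60585309 -152.90440144  109.4966374 ] 35.6562324558616 [0.36669182 0.41066796 6.00524647]
(array([ 1.552e+01,  3.300e-01, -1.000e-02]), array([0.03, 0.  , 0.44]))
```

Call:
move_arm(series=[[[0,0,-0.2,0,0,0,-1],[0,0,-0.8,0,0,0,-1],[0,0,-1.8,0,0,0,-1],[0,0,-2.8,0,0,0,-1],[0,0,-3.8,0,0,0,-1],[0,0,-4.8,0,0,0,-1],[0,0,-5.5,0,0,0,-1],[0,0,-5.7,0,0,0,-1],[0,0,-5.7,0,0,0,-1]]])

```text
t: 14.73
position: [539.1, -153.2, 251.9]
orientation: [0.001, 0.693, 0.721, 0.001]
wrist_force: [1.1, 0.0, -1.8]
finger_gap: 35.7
```

Call:
move_arm(series=[[[0.3,0,0,0,0,0.05,-1],[1,0,0,0,0,0.1,-1],[2,0,0,0,0,0.15,-1],[3.1,0.05,0,0,0,0.2,-1],[4.2,0.1,0,0,0,0.25,-1],[5.3,0.1,0,0,0,0.3,-1],[6.4,0.15,0,0,0,0.35,-1],[7.5,0.15,0,0,0,0.4,-1],[8.6,0.2,0,0,0,0.44,-1],[9.7,0.25,0,0,0,0.44,-1],[10.8,0.28,0,0,0,0.44,-1],[11.9,0.3,0,0,0,0.44,-1],[13,0.33,0,0,0,0.44,-1],[14.1,0.33,0,0,0,0.44,-1],[15,0.33,0,0,0,0.44,-1],[15.4,0.33,0,0,0,0.44,-1],[15.5,0.33,0,0,0,0.44,-1],[15.5,0.33,0,0,0,0.44,-1],[15.5,0.33,0,0,0,0.44,-1]]])

```text
t: 16.32
position: [531.7, 232.3, 249.7]
orientation: [0.001, 0.708, 0.707, -0.001]
wrist_force: [0.2, -0.6, -1.1]
finger_gap: 35.6
```

```bash
python3 -c "
from h import *
st=status.observe();print(st['t'],st['position'],st['finger_gap'],st['wrist_force'])
print(delta([532.8,235.2,109.5],90,st))"
```

```text
16.3167 [531.74577492 232.25570777 249.70014432] 35.625718644640806 [ 0.16757772 -0.5921332  -1.11005717]
(array([0.13, 0.05, 5.61]), array([-0.01,  0.03, -0.02]))
```

Call:
move_arm(series=[[[0.05,0.03,0.4,0,0,0,-1],[0.1,0.03,1.3,0,0,0,-1],[0.1,0.03,2.4,0,0,0,-1],[0.1,0.03,3.5,0,0,0,-1],[0.1,0.03,4.5,0,0,0,-1],[0.1,0.03,5.1,0,0,0,-1],[0.1,0.03,5.45,0,0,0,-1],[0.1,0.03,5.6,0,0,0,-1],[0.1,0.03,5.66,0,0,0,-1],[0.1,0.03,5.7,0,0,0,-1],[0.1,0.03,5.7,0,0,0,-1]]])

```text
t: 17.23
position: [531.6, 234.9, 109.5]
orientation: [0.001, 0.707, 0.707, -0.002]
wrist_force: [-5.5, -3.7, 9.7]
finger_gap: 35.8
```

Call:
move_arm(series=[[[0,0,0,0,0,0,-0.1],[0,0,0,0,0,0,0],[0,0,0,0,0,0,0.4],[0,0,0,0,0,0,1],[0,0,0,0,0,0,1],[0,0,-0.4,0,0,0,1],[0,0,-1.3,0,0,0,1],[0,0,-2.5,0,0,0,1],[0,0,-3.7,0,0,0,1],[0,0,-4.9,0,0,0,1],[0,0,-5.9,0,0,0,1],[0,0,-6.1,0,0,0,1],[0,0,-6.1,0,0,0,1]]])

```text
t: 18.32
position: [533.6, 237.9, 263.2]
orientation: [0.001, 0.707, 0.707, 0.002]
wrist_force: [0.1, -0.5, -1.2]
finger_gap: 85.4
```

```bash
python3 - <<'E'
from clus import *
clusters('top'); clusters('wrist')
print(delta([541.5,-223.3,77],92.2))
E
```

```text
18.32 [533.6 237.9 263.2] 85.4
top 400 ctr [530.1 223.1] size [44.8 28.7] zmax 166.6 px [141 216]
top 378 ctr [531.6 159.3] size [38.5 38.6] zmax 157.8 px [174 219]
top 181 ctr [530.8  91.3] size [23.  22.3] zmax 138.5 px [210 223]
top 283 ctr [ 541.1 -222.9] size [35.3 34.1] zmax 133.2 px [362 227]
wrist 2373 ctr [533.  239.4] size [43.5 38.2] zmax 174.4 px [252 169]
wrist 1784 ctr [534.8 169. ] size [38.5 29.4] zmax 155.8 px [259 240]
wrist 1069 ctr [532.8  95.2] size [22.9 22.2] zmax 135.4 px [266 306]
(array([-18.39,   0.37,   7.34]), array([-0.01,  0.01, -0.44]))
```

Black stands with its top at 174. Now the last one, the red bottle.

Call:
move_arm(series=[[[-0.4,0,0,0,0,0,1],[-1.4,0,0,0,0,-0.1,1],[-2.8,0.05,0,0,0,-0.2,1],[-4.2,0.1,0,0,0,-0.3,1],[-5.6,0.15,0,0,0,-0.4,1],[-7,0.2,0,0,0,-0.44,1],[-8.4,0.22,0,0,0,-0.44,1],[-9.8,0.25,0,0,0,-0.44,1],[-11.2,0.3,0,0,0,-0.44,1],[-12.6,0.33,0,0,0,-0.44,1],[-14,0.35,0,0,0,-0.44,1],[-15.4,0.35,0,0,0,-0.44,1],[-16.8,0.35,0,0,0,-0.44,1],[-17.9,0.35,0,0,0,-0.44,1],[-18.35,0.35,0,0,0,-0.44,1],[-18.35,0.35,0,0,0,-0.44,1],[-18.35,0.35,0,0,0,-0.44,1]]])

```text
t: 19.83
position: [540.7, -220.9, 259.5]
orientation: [-0.001, 0.693, 0.721, 0.0]
wrist_force: [0.8, 1.6, -0.6]
finger_gap: 85.6
```

```bash
python3 - <<'E'
from clus import *
clusters('wrist')
print(delta([541.5,-223.3,77],92.2))
E
```

```text
19.83 [ 540.7 -220.9  259.5] 85.6
wrist 1234 ctr [ 543.6 -221.4] size [34.7 34.2] zmax 131.8 px [262 174]
(array([-0.17,  0.01,  7.32]), array([-0.01, -0.03,  0.03]))
```

Call:
move_arm(series=[[[0,0.05,0.5,0,0,0,1],[0,0.05,1.6,0,0,0,1],[0,0.05,2.9,0,0,0,1],[0,0.05,4.2,0,0,0,1],[0,0.05,5.5,0,0,0,1],[0,0.05,6.5,0,0,0,1],[0,0.05,7.1,0,0,0,1],[0,0.05,7.3,0,0,0,1],[0,0.05,7.3,0,0,0,0.4],[0,0.05,7.3,0,0,0,0],[0,0.05,7.3,0,0,0,-0.4],[0,0.05,7.3,0,0,0,-0.8],[0,0.05,7.3,0,0,0,-0.8],[0,0.05,7.3,0,0,0,-0.8],[0,0.05,7.3,0,0,0,-0.8]]])

```text
t: 21.13
position: [543.4, -221.8, 79.3]
orientation: [0.001, 0.693, 0.721, 0.0]
wrist_force: [-1.4, 0.5, 6.1]
finger_gap: 28.3
```

```bash
python3 -c "
from h import *
st=status.observe();print(st['t'],st['position'],st['finger_gap'],st['wrist_force'])
print(delta([533,305.2,st['position'][2]],90,st))"
```

```text
21.1333 [ 543.40568255 -221.76532628   79.27754298] 28.2781588048191 [-1.40024263  0.54493124  6.08459738]
(array([ 2.108e+01,  4.000e-01, -1.000e-02]), array([0.02, 0.01, 0.44]))
```

Call:
move_arm(series=[[[0,0,-0.2,0,0,0,-1],[0,0,-0.8,0,0,0,-1],[0,0,-1.8,0,0,0,-1],[0,0,-2.8,0,0,0,-1],[0,0,-3.8,0,0,0,-1],[0,0,-4.8,0,0,0,-1],[0,0,-5.7,0,0,0,-1],[0,0,-6.2,0,0,0,-1],[0,0,-6.4,0,0,0,-1],[0,0,-6.4,0,0,0,-1]]])

```text
t: 21.97
position: [543.0, -221.9, 239.1]
orientation: [0.001, 0.693, 0.721, 0.0]
wrist_force: [-0.1, -0.6, -2.6]
finger_gap: 28.1
```

Call:
move_arm(series=[[[0.3,0,0,0,0,0.05,-1],[1,0,0,0,0,0.1,-1],[2,0.05,0,0,0,0.15,-1],[3.2,0.1,0,0,0,0.2,-1],[4.5,0.1,0,0,0,0.25,-1],[5.8,0.15,0,0,0,0.3,-1],[7.1,0.15,0,0,0,0.35,-1],[8.4,0.2,0,0,0,0.4,-1],[9.7,0.2,0,0,0,0.44,-1],[11,0.25,0,0,0,0.44,-1],[12.3,0.25,0,0,0,0.44,-1],[13.6,0.3,0,0,0,0.44,-1],[14.9,0.3,0,0,0,0.44,-1],[16.2,0.35,0,0,0,0.44,-1],[17.5,0.35,0,0,0,0.44,-1],[18.8,0.4,0,0,0,0.44,-1],[20,0.4,0,0,0,0.44,-1],[20.8,0.4,0,0,0,0.44,-1],[21.08,0.4,0,0,0,0.44,-1],[21.08,0.4,0,0,0,0.44,-1]]])

```text
t: 23.63
position: [530.3, 307.7, 236.6]
orientation: [-0.001, 0.705, 0.709, -0.001]
wrist_force: [-0.6, -0.8, -1.7]
finger_gap: 27.8
```

```bash
python3 -c "
from h import *
st=status.observe();print(st['t'],st['position'],st['finger_gap'],st['wrist_force'])
print(delta([533,305.2,79.3],90,st))"
```

```text
23.6333 [530.26535954 307.70087141 236.61682443] 27.83730903930291 [-0.58252549 -0.79704057 -1.67727251]
(array([-0.1 ,  0.13,  6.29]), array([-0.03, -0.  ,  0.05]))
```

Call:
move_arm(series=[[[0,0.03,0.4,0,0,0,-1],[0,0.04,1.4,0,0,0,-1],[0,0.05,2.6,0,0,0,-1],[0,0.05,3.8,0,0,0,-1],[0,0.05,4.9,0,0,0,-1],[0,0.05,5.6,0,0,0,-1],[0,0.05,6.1,0,0,0,-1],[0,0.05,6.3,0,0,0,-1],[0,0.05,6.38,0,0,0,-1],[0,0.05,6.4,0,0,0,-1],[0,0.05,6.4,0,0,0,-1]]])

```text
t: 24.55
position: [532.7, 301.6, 79.3]
orientation: [0.001, 0.708, 0.706, -0.003]
wrist_force: [-3.9, -4.2, 9.0]
finger_gap: 28.0
```

Call:
move_arm(series=[[[0,0,0,0,0,0,-0.3],[0,0,0,0,0,0,-0.2],[0,0,0,0,0,0,0.3],[0,0,0,0,0,0,1],[0,0,0,0,0,0,1],[0,0,-0.4,0,0,0,1],[0,0,-1.3,0,0,0,1],[0,0,-2.5,0,0,0,1],[0,0,-3.7,0,0,0,1],[0,0,-4.9,0,0,0,1],[0,0,-6.1,0,0,0,1],[0,0,-7.1,0,0,0,1],[0,0,-7.4,0,0,0,1],[0,0,-7.4,0,0,0,1]]])

```text
t: 25.72
position: [534.6, 306.5, 266.0]
orientation: [0.0, 0.707, 0.707, 0.003]
wrist_force: [0.6, 0.3, 0.2]
finger_gap: 85.3
```

Call:
move_arm(series=[[[-0.4,0,0,0,0,0,1],[-1.4,0,0,0,0,0,1],[-2.8,0,0,0,0,0,1],[-4.2,0,0,0,0,0,1],[-5.6,0,0,0,0,0,1],[-7,0,0,0,0,0,1],[-8.4,0,0,0,0,0,1],[-9.8,0,0,0,0,0,1],[-11.2,0,0,0,0,0,1],[-12.6,0,0,0,0,0,1],[-14,0,0,0,0,0,1],[-15,0,0,0,0,0,1],[-15.4,0,0,0,0,0,1],[-15.4,0,0,0,0,0,1]]])

```text
t: 26.88
position: [531.9, -83.7, 261.2]
orientation: [-0.001, 0.709, 0.705, -0.002]
wrist_force: [-0.6, -0.4, -0.0]
finger_gap: 85.4
```

```bash
python3 - <<'E'
from clus import *
s=clusters('top',(-300,360)); save(s,'t9.png',1.4); s=snap('side'); save(s,'s9.png',3,(180,110,340,300))
E
```

```text
26.88 [531.9 -83.7 261.2] 85.4
top 541 ctr [530.  230.1] size [44.3 42.6] zmax 175.2 px [136 216]
top 299 ctr [531.9 296. ] size [34.8 34. ] zmax 133.9 px [109 218]
top 379 ctr [531.6 159.4] size [38.6 38.4] zmax 156.7 px [174 219]
top 177 ctr [530.9  91.4] size [23.4 22.5] zmax 138.7 px [210 223]
```

View pics/t9.png

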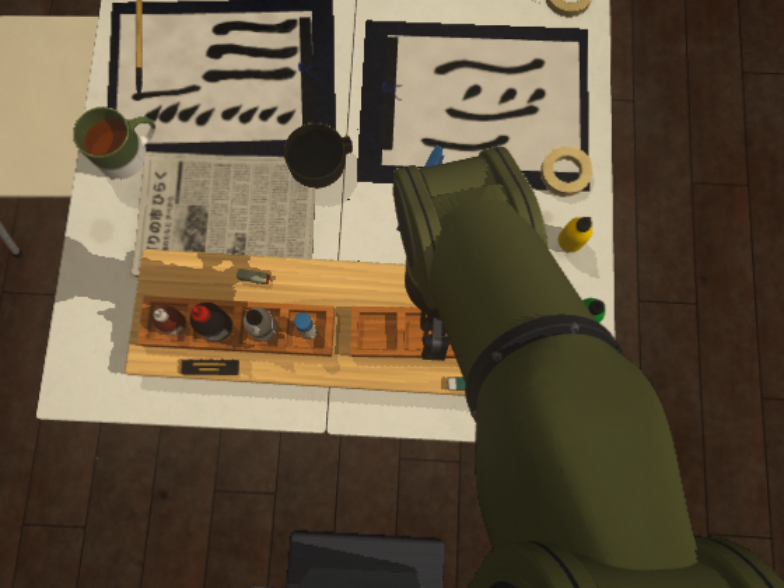

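View pics/s9.png

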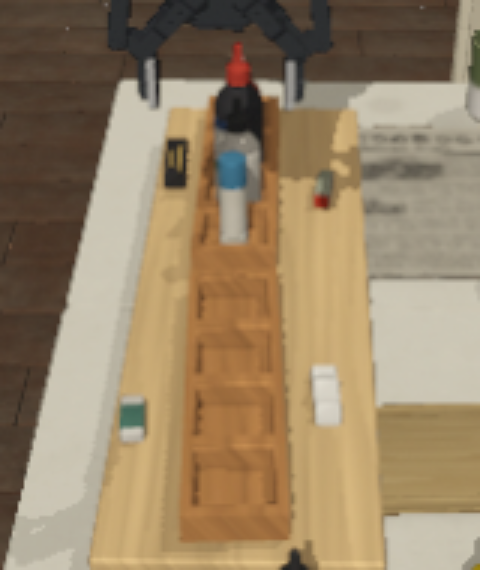

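Top view: in rack B, left to right, are red (167,320), black (210,320), white (258,323) and glue (304,324). The seal at (254,277) looks shifted slightly, so I'll compare it with the first picture.

```bash
python3 - <<'E'
from h import *
a=dict(np.load('top0.npz')); b=snap('top'); b2=snap('side'); a2=dict(np.load('side0.npz'))
for n,p,q in(('top',a,b),('side',a2,b2)):
    print(n,'extrinsics equal',np.allclose(p['camera_from_world'],q['camera_from_world']))
    cp,cq=cloud(p),cloud(q)
    for nm,(x0,x1,y0,y1) in dict(seal=(575,640,100,220),ink=(440,490,140,300),rest=(575,625,-160,-60),eraser=(440,485,-170,-70)).items():
        r=[]
        for c in(cp,cq):
            z=c[...,2]; m=(z>45.5)&(z<70)&(c[...,0]>x0)&(c[...,0]<x1)&(c[...,1]>y0)&(c[...,1]<y1)
            P=c[m]; r.append((len(P),P[:,:2].mean(0).round(1).tolist() if len(P) else None,P.min(0).round(0).tolist() if len(P) else None,P.max(0).round(0).tolist() if len(P) else None))
        print(nm,r)
for i,s in enumerate((a,b)): save(s,f'seal{i}.png',5,(90,175,250,275))
cv2.imwrite('pics/cmp.png',np.vstack([cv2.imread('pics/seal0.png')[:300],cv2.imread('pics/seal1.png')[:300]]))
E
```

```text
top extrinsics equal True
seal [(185, [612.2, 182.4], [591.0, 101.0, 46.0], [636.0, 219.0, 60.0]), (176, [612.0, 184.2], [589.0, 113.0, 46.0], [637.0, 213.0, 60.0])]
ink [(406, [469.2, 236.4], [457.0, 194.0, 46.0], [488.0, 300.0, 55.0]), (412, [469.0, 236.0], [458.0, 194.0, 46.0], [481.0, 297.0, 56.0])]
rest [(264, [606.1, -112.8], [575.0, -159.0, 46.0], [620.0, -62.0, 67.0]), (0, None, None, None)]
eraser [(179, [463.5, -143.8], [454.0, -164.0, 46.0], [474.0, -124.0, 57.0]), (81, [461.9, -132.1], [452.0, -141.0, 46.0], [479.0, -124.0, 57.0])]
side extrinsics equal True
seal [(68, [612.7, 181.1], [603.0, 159.0, 47.0], [621.0, 210.0, 59.0]), (73, [613.0, 179.4], [603.0, 100.0, 46.0], [630.0, 211.0, 61.0])]
ink [(106, [470.1, 233.1], [460.0, 193.0, 46.0], [481.0, 285.0, 53.0]), (106, [470.2, 233.8], [460.0, 193.0, 46.0], [481.0, 282.0, 53.0])]
rest [(165, [608.0, -117.1], [577.0, -160.0, 46.0], [620.0, -86.0, 67.0]), (161, [608.2, -116.4], [577.0, -157.0, 46.0], [620.0, -85.0, 66.0])]
eraser [(124, [465.9, -147.0], [455.0, -165.0, 46.0], [476.0, -121.0, 57.0]), (126, [466.0, -147.3], [455.0, -166.0, 46.0], [476.0, -121.0, 56.0])]
```

View pics/cmp.png

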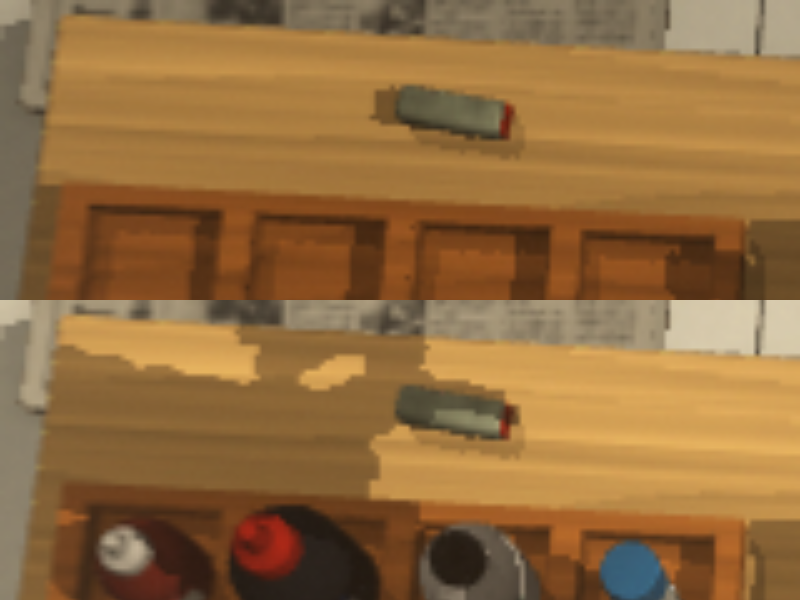

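The seal hasn't moved; the apparent shift was only its shadow. All four things stand in their pockets and the robot touches nothing, so I'm handing in.

```bash
python3 -c "
from rig import workorder; print(workorder.sign_off())"
```

```text
the job is handed in; nothing more can be done
None
```

The job is done and handed in: all four things now stand in the second rack in reverse order. From left to right they are red, black, white and the glue stick. I gripped each one across the row, lifted it clear of the others, set it on its pocket floor and released it. This took about 27 s of the 112 s allowed.

**Final checks:**
- **Upright:** the tops are at z ≈ 134, 175, 157 and 139 mm. The three bottles match their heights standing on the pocket floor. The glue stick's overhead reading was a few mm high, but the wrist camera gave 135, as expected.
- **In the pockets:** the overhead camera put their centres up to about 9 mm short of the pocket centres along the row, because it sees them at a slant. The wrist camera put glue, white and black within about 4 mm. Red was seen only from overhead, and the TCP was about 4 mm off its pocket centre when I released it.
- **Small things:** the seal, ink stick, eraser and brush rest lie where they were, to within about 2 mm. The arm hid the brush rest and part of the eraser from overhead in the last picture, so for those two I relied on the side camera. The seal looked shifted at first, but a close comparison showed only a changed shadow.
- **Forces:** the wrist force I read at the end of each move never passed about 17 N.

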